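# Slide the gauge spanner home in the slotted rack

### The arm

A 6-joint arm with a two-finger parallel gripper is mounted at the origin on the work surface. World frame = base frame: x ahead of the robot, y to its left, z up, the work surface at z = 0. Lengths are in m, angles in rad, forces in N, time in s.
With the tool pointing down it reaches from about 0.35 to 0.875 m from the base axis. Payload 15.5 kg.
Tool frame: the origin (TCP) lies midway between the tips of the shut fingers; the grasp point (between the pads) lies arm.grip_depth behind it (arm.grip_depth is the distance from the TCP to the grasp point, in m); z points along the fingers, y is the direction in which the jaws open and shut (so a half turn about z gives the same grasp; the last joint's range is limited). The gripper opens to 85 mm and grips with 20 to 120 N. Pads are 22 mm wide; open, the fingers measure 114 mm over their backs; the gripper's body (76 mm by 85 mm) begins 54 mm behind the grasp point. The pads swing forward as they close: fully open they stand 13 mm farther back than shut.
Start: joints at [1.093, 0.494, 1.345, -0, 1.302, -0.096], TCP at [0.233, 0.58, 0.193] pointing down, gripper open.
Joint ranges: [-2.91, 2.91], [-0.82, 2.16], [0.22, 2.67], [-1.22, 4.37], [0.12, 2.79], [-3.08, 3.08]. Speed limits (rad/s): [1.89, 1.89, 2.57, 3.01, 3.01, 3.01].

### API

Orientations are given as a rotation vector (axis times angle).
In Python, from workcell import arm, grab_frame, calibration gives the robot as it stands.
- The arm moves only by the tool carry_out, never from a script. Its argument "motion" is a list that holds one entry, the list of rows, each a list of 7 numbers: the opening, from 0 (shut) to 1 (fully open), then the shift along the world's x, y, z in m, then the turn, a rotation vector about the world's x, y, z in rad. A call has 1 to 10 rows; each row is the pose to reach, as a shift and turn from the pose commanded when the call began; what a row does not reach only later rows make up. A row lasts 1/10 s, in which the tool goes at most 50 mm and 8.59 degrees, less where a joint would pass 70% of its speed; a pose out of reach is approached as far as the arm can. A call with a gripper value outside its range is refused whole. The fingers move at their own pace and stop on an object; the grip force is fixed at half the most. Time passes only in rows, so rows that repeat a pose let the fingers close. It gives the time, the measured TCP pose, the force and the opening at its end, in the units of the state.
- arm.get_state(): the state, without advancing time (a new reading comes with each control period).
- grab_frame(name): name is "scene" or "top"; returns (picture, depth): 384x512x3 uint8, blue, green, red; 384x512 float32, m along the optical axis (not along the pixel's ray), 0 where there is no reading.
- calibration(name): a dict with "vfov" (degrees; the focal length in pixels is half the picture's height over the tangent of half this angle, whatever the lens; pixels are square), "cx", "cy" (the principal point, pixels), "R" (3x3) and "t" (3): a world point X has camera coordinates R X + t. Camera axes: x right, y down, z forward; pixel columns grow to the right and rows downward; lengths in m; the calibration is good to about 2 mm. A picture is of the moment at which its call begins. calibration takes no time and is no camera call.
- arm.job_done(): hands the job in, once; it reports no verdict.
The state is a dict: "time": time; "joint_pos": joint angles; "qd": joint speeds; "effort": joint torques, N m; "eef_pos": TCP position; "ee_rot": TCP orientation; "wrist_force": force on the tool from outside, world axes, zero at the start; "ft_torque": the same for the moment, N m; "width": finger opening in m.
Only numpy, scipy, OpenCV 4.12 (cv2) and the standard library are available. Lean on these libraries where they do the work, as an engineer would, in place of code of your own. Each camera call takes 0.05 s, during which the arm holds its last target.

### The job

Put the yellow-gripped spanner away: lift it out of its cradle and slide it on edge, plain end first, under the rack's cross bar into the empty slot marked by the yellow tab, gently pushing it in until its end meets the stop. Leave it lying on the rack, fully home, and leave the other spanners and the loose things on the bench where they are.

Things in the scene. Friction and masses are not known exactly. Their poses are not given: they have to be found in the camera images.
- spanner: Flat steel spanner on edge, yellow grip, 234 mm long, 0.25 kg; starts in the cradle, lower edge 30 mm up. Origin mid nose (plain end), x out through the nose, y across the thickness, z up. Bare shank x=0 to -100 mm, 8 thick, 22 tall; yellow grip to -185, 10 thick, 22 tall; jaw head to -234, 8 thick, 40 tall, reaching 9 mm below the shank's lower edge.
- spanner_grip (a point): Point to grip on the yellow-gripped spanner: middle of the shank's height and thickness, 125 mm behind the nose, near the centre of mass; axes as the spanner's. Pinch across the 10 mm thickness from above.
- cradle: Fixed rest: grey plate 150 x 60 x 6 mm with two black notched posts (10 mm long along x, 36 mm wide, 44 mm high, open notches 14 mm deep, floor 30 mm above the bench) at x=+70 and x=-45 mm. Origin on the bench within 10 mm of below the starting grip point, x towards the spanner's nose.
- rack: Fixed blue block with three parallel slots open at the front (x=0, the mouth) and top: 11 mm wide at y=-45, 0, +45 mm, 115 mm long, mouth edges rounded 6 mm, floor 16 mm above the bench, block top 44 mm. Two slots hold other spanners. Origin on the bench below the middle of the mouth, x along the slots going in, y across, z up.
- rack_bar (a point): Middle of the underside of the rack's aluminium cross bar, 44 mm above the bench, axes as the rack's. The bar lies over all slots from x=10 to 40 mm behind the mouth, top 50 mm high: a spanner must enter from the front, below it.
- rack_rail (a point): Middle of the top of the rack's black rubber rest rail, 16 mm above the bench, 90 mm in front of the mouth, 10 mm wide, along the rack's y. It carries the grip end of a stored spanner; between rail and mouth is only the 6 mm base plate.
- stop: Steel back stop across the rack, set anywhere from 70 to 90 mm behind the mouth; 12 mm thick tongues reach down into all slots. Origin on the bench below the middle of its front face, x as the rack's; the face lies in its plane x=0. Its top is 55 mm high.
- tab: Yellow upright tab 22 mm wide, top 71 mm above the bench, standing on the stop at the empty slot. Origin on the bench below the stop's front face on the empty slot's centre line, x along the slot going in. A spanner that is home has its nose at x=0, y=0, z=27 mm here.
- spanner_red: Steel open-ended spanner like the yellow-gripped one, same size and axes, but with a red grip; stored in the rack, leave alone.
- spanner_green: Steel open-ended spanner like the yellow-gripped one, same size and axes, but with a green grip; stored in the rack, leave alone.
- gauge: Loose pressure gauge lying dial up, steel case 66 mm diameter, 30 mm high, brass stem to -x; origin under its centre. Leave alone.
- adapter: Loose steel adapter standing, 28 mm diameter, 36 mm high; origin under its centre. Leave alone.
- cap: Loose orange plastic cap, 28 mm diameter, 22 mm high; origin under its centre. Leave alone.
- screwdriver: Loose screwdriver lying on the bench, handle to its -x; origin under its middle. Leave alone.
- oil: Loose amber bottle, 56 mm diameter, 130 mm high; origin under its centre. Leave alone.
Things that resemble listed ones, but are neither listed nor needed, are in the scene too. What is shaped like the spanner but blue is not meant.

How it is judged:
On the way:
1. the yellow-gripped spanner is lifted clear of the cradle's notches (at least 19 mm up) (z of spanner_grip in the frame of cradle above 0.06 m), for 0.1 s.
At the end, for the whole second after the job is handed in: The yellow-gripped spanner rests released in the slot by the yellow tab: nose within 4 mm of the stop, 7 mm of the slot's centre line, 6 mm of seated height, 0.07 rad of the slot's direction; other spanners within 10 mm, other loose things within 30 mm of their start (x of spanner in the frame of tab between -0.004 and 0.004 m and y of spanner in the frame of tab between -0.007 and 0.007 m and z of spanner in the frame of tab between 0.021 and 0.033 m and angle between the x axis of spanner and the x axis of rack, either way round below 0.07 rad and linear speed of spanner below 0.02 m/s and angular speed of spanner below 0.2 rad/s and distance of each of spanner_red, spanner_green from where it was at the start of the episode below 0.01 m and distance of each of gauge, adapter, cap, screwdriver, oil from where it was at the start of the episode below 0.03 m); the robot touches nothing.
It fails at once if the spanner is rammed against the stop (over 45 N) (contact force between spanner and stop above 45 N).
It fails at once if a stored spanner is shifted by more than 10 mm, or another loose thing by more than 30 mm (distance of any of spanner_red, spanner_green from where it was at the start of the episode above 0.01 m or distance of any of gauge, adapter, cap, screwdriver, oil from where it was at the start of the episode above 0.03 m).
It also fails if it takes over 45 s, if anything falls off the work surface, if the arm or the gripper's body presses on something with over 40 N, if the wrist force passes 120 N, or if a joint passes its speed limit or range.

## Working session

There is one attempt and no reset: what is moved stays moved. The work goes in short steps, Python scripts to look and compute and a tool call to move; the robot and the scene stay as the last step left them, time stands still between calls to the robot, and variables do not carry over. Pictures are saved under pics/ and viewed, and the job is handed in when it is done.

Besides the shell and the picture viewer there is one more tool, called after "Call:" by a JSON object that holds its "api" and its "payload", one argument or row to a line. carry_out: Moves the arm, as the interface text tells. Its arguments: {"type":"object","properties":{"motion":{"type":"array"}},"required":["motion"]}

```bash
ls; mkdir -p pics; python3 - <<'E'
from workcell import arm, grab_frame, calibration
import cv2,numpy as np
for n in("scene","top"):
    p,d=grab_frame(n); c=calibration(n); print(n,c)
    cv2.imwrite(f"pics/{n}0.png",p); np.savez(f"{n}0.npz",p=p,d=d)
s=arm.get_state();print(s, arm.grip_depth)
E
```

```text
pics
scene {'vfov': 43.923653552111496, 'cx': 259.83301228488097, 'cy': 191.14909322311829, 'R': array([[-0.0130549 ,  0.99984626,  0.01170597],
       [ 0.64984847,  0.01738134, -0.75986503],
       [-0.75995167, -0.00231285, -0.64997547]]), 't': array([-0.02463954, -0.3008042 ,  1.63650866])}
top {'vfov': 47.145494862495475, 'cx': 255.0913864255057, 'cy': 186.29761884569646, 'R': array([[-0.00232584, -0.99997901, -0.0060475 ],
       [-0.98362924,  0.00337743, -0.18017245],
       [ 0.18018909,  0.00552944, -0.98361645]]), 't': array([0.06634016, 0.51564605, 1.13220762])}
{'time': 0.1, 'joint_pos': array([ 1.09247165e+00,  4.94132276e-01,  1.34605503e+00,  2.43135488e-05,
        1.30249346e+00, -9.55044821e-02]), 'qd': array([ 0.00267401, -0.0011699 , -0.00129669, -0.00126652,  0.00142161,
        0.00038743]), 'effort': array([ 1.91935978e-03, -8.83589888e+01, -3.84559608e+01, -4.13296038e-04,
        5.38551467e-03,  7.02314793e-06]), 'eef_pos': array([0.23328834, 0.5794457 , 0.19225771]), 'ee_rot': array([-5.97614375e-01, -3.08389087e+00,  1.62873827e-03]), 'wrist_force': array([0.22430581, 0.34584547, 0.03394811]), 'ft_torque': array([-0.00393127, -0.04538509, -0.0036296 ]), 'width': 0.08528084405288504} 0.0187
```

View pics/scene0.png

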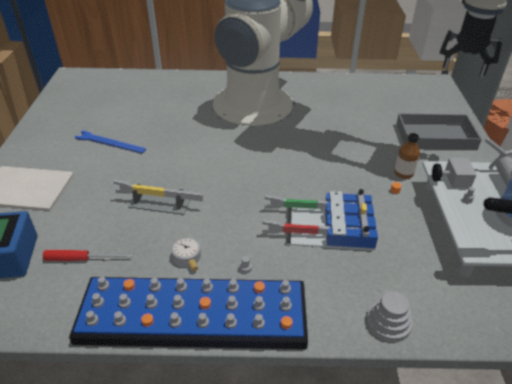

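View pics/top0.png

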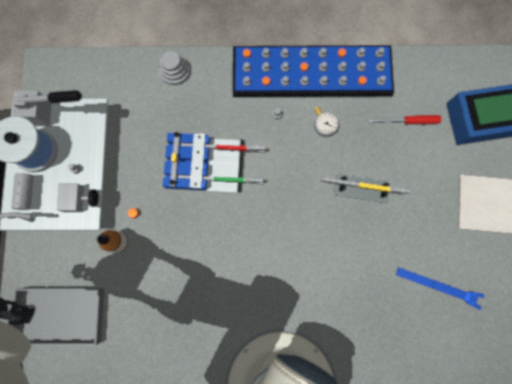

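The scene picture shows the yellow-gripped spanner in its cradle at (158,192), with its nose to the right. The rack is at (350,220), with its mouth to the left. In the top picture they are at (370,186) and (185,160). I'll look at both close up.

```bash
python3 - <<'E'
import cv2,numpy as np
a=cv2.imread("pics/top0.png");b=cv2.imread("pics/scene0.png")
r=lambda im,x0,x1,y0,y1,k:cv2.resize(im[y0:y1,x0:x1],None,fx=k,fy=k,interpolation=cv2.INTER_CUBIC)
cv2.imwrite("pics/c1.png",np.vstack([r(a,155,280,120,200,6)[:, :750]]))
cv2.imwrite("pics/c2.png",r(b,255,385,180,255,6))
cv2.imwrite("pics/c3.png",np.vstack([r(a,315,415,165,210,7),r(b,105,205,172,215,7)]))
E
```

```text
(no output)
```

View pics/c1.png

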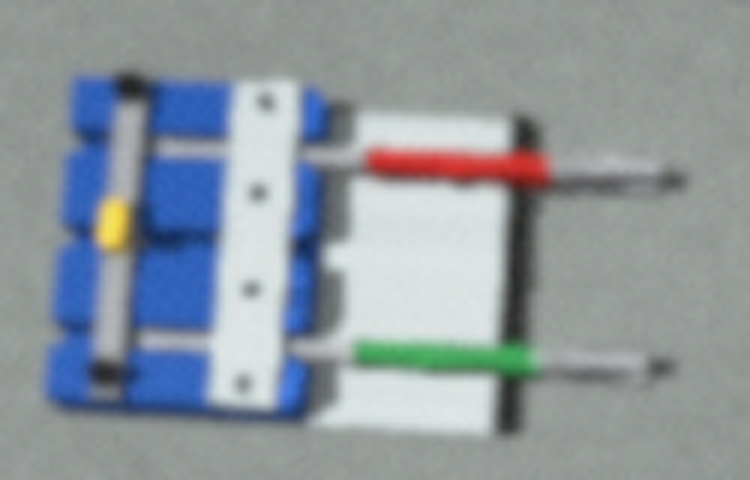

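View pics/c2.png

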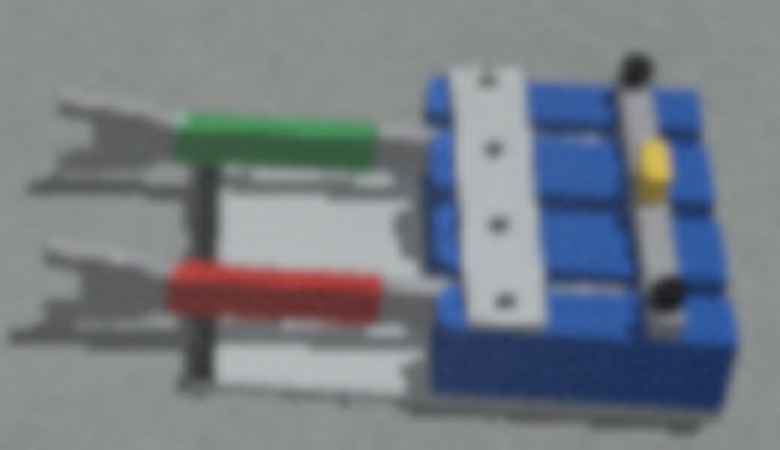

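View pics/c3.png

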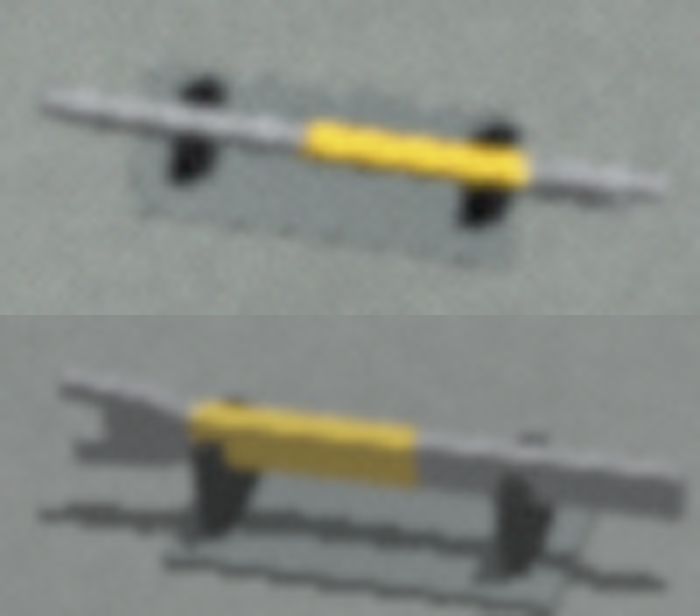

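In c1 the middle slot is empty: the tab is at about (174,157) in top, with red above it and green below. In c3 the yellow-gripped spanner lies in its cradle, and top shows its bare nose to the left.

Next I'll measure grip ends by colour in both views.

```bash
cat > h.py <<'E'
import cv2,numpy as np
from workcell import arm, grab_frame, calibration
def K(c):
    f=192/np.tan(np.radians(c["vfov"]/2)); return f
def ray(n,uv,z):
    c=calibration(n);f=K(c)
    d=np.array([(uv[0]-c["cx"])/f,(uv[1]-c["cy"])/f,1.]);R,t=np.array(c["R"]),np.array(c["t"])
    o=-R.T@t;v=R.T@d;return o+v*(z-o[2])/v[2]
def proj(n,X):
    c=calibration(n);f=K(c);q=np.array(c["R"])@X+np.array(c["t"]);return np.array([c["cx"]+f*q[0]/q[2],c["cy"]+f*q[1]/q[2]])
RNG={'yellow':[((18,110,110),(35,255,255))],'red':[((0,120,80),(8,255,255)),((172,120,80),(180,255,255))],'green':[((45,90,50),(80,255,255))]}
def blobs(p,col,box):
    h=cv2.cvtColor(p,cv2.COLOR_BGR2HSV);m=np.zeros(p.shape[:2],np.uint8)
    for a,b in RNG[col]: m|=cv2.inRange(h,a,b)
    k=np.zeros_like(m);x0,x1,y0,y1=box;k[y0:y1,x0:x1]=m[y0:y1,x0:x1]
    n,l,s,c=cv2.connectedComponentsWithStats(k)
    i=1+np.argmax(s[1:,4]);return (l==i).astype(np.uint8),s[i],c[i]
def ends(m):
    ys,xs=np.nonzero(m);P=np.c_[xs,ys].astype(float);c=P.mean(0)
    w,v=np.linalg.eigh(np.cov((P-c).T));a=v[:,1]
    # uniform-line: length from variance
    L=np.sqrt(12*w[1]);return c,c-a*L/2,c+a*L/2
E
python3 - <<'E'
from h import *
T=np.load("top0.npz");S=np.load("scene0.npz")
for col,box,z in(("yellow",(330,410,170,200),.052),("red",(205,260,140,157),.038),("green",(205,260,172,190),.038)):
    m,s,c=blobs(T['p'],col,box);c,e1,e2=ends(m)
    A,B,C=(ray("top",q+0.0,z) for q in(e1,e2,c))
    print(col,s,np.round(c,1),A.round(4),B.round(4),C.round(4),"len",np.linalg.norm(A-B).round(4),"ang",np.degrees(np.arctan2(*(A-B)[[1,0]])).round(2), 'depthpt z', T['d'][int(c[1]),int(c[0])], "proj scene",proj("scene",C))
for box,col in(((115,175,178,205),"yellow"),((270,320,195,212),"green"),((270,320,220,237),"red")):
    m,s,c=blobs(S['p'],col,box);print(col,"scene",s,c)
m,s,c=blobs(T['p'],"yellow",(165,185,145,170));print("tab top",s,c,ray("top",c,.071))
m,s,c=blobs(S['p'],"yellow",(350,375,195,220));print("tab scene",s,c,proj("scene",ray("top",blobs(T['p'],"yellow",(165,185,145,170))[2],.071)))
E
```

```text
yellow [359 183  31   9 160] [374.3 186.7] [ 0.5069 -0.2932  0.052 ] [ 0.5188 -0.2121  0.052 ] [ 0.5128 -0.2527  0.052 ] len 0.082 ang -98.35 depthpt z 1.1729167 proj scene [148.66475817 186.66245712]
red [216 145  30   6 115] [232.5 147.4] [0.6246 0.0858 0.038 ] [0.6281 0.1675 0.038 ] [0.6263 0.1266 0.038 ] len 0.0818 ang -92.41 depthpt z 1.2104053 proj scene [299.33959767 224.505044  ]
green [215 177  29   6 102] [230.3 179.2] [0.5353 0.0909 0.038 ] [0.5393 0.173  0.038 ] [0.5373 0.1319 0.038 ] len 0.0821 ang -92.79 depthpt z 1.1946748 proj scene [299.68976022 199.7558296 ]
yellow scene [133 185  31  11 213] [148.75586854 189.75117371]
green scene [286 199  31   8 192] [300.80208333 202.81770833]
red scene [284 223  34  10 226] [299.83185841 228.07964602]
tab top [172 154   5   8  34] [173.91176471 157.32352941] [0.59052754 0.28044761 0.071     ]
tab scene [362 204   4   9  33] [363.36363636 207.90909091] [363.69690814 205.28491283]
```

Candidates for the target, by top pixel:
- Yellow-gripped spanner in the cradle, (374,187). This is the one, and the c3 crop confirms the yellow grip and bare nose.
- Blue spanner-shaped thing, (440,287).
- Red (232,147) and green (230,179) spanners stored in the rack.
- Yellow tab, (174,157), which is a marker only.

The measurements agree with the sizes given. Grips come out at 82 mm against 85, red to green at 89 mm against 90, and the tab lies on the middle slot line. The yellow grip point is about (0.515,-0.235), pointing at 81.7°. The goal grip point is about (0.583,0.147), at 87°.

The rest rail is 16 mm high, so I'll grip with the fingertips only just above the spanner's lower edge.

Call:
{"api": "carry_out", "payload": {
  "motion": [
    [[0.6,0.0157,-0.0453,0.005,0,0,-0.074],[0.6,0.0314,-0.0906,0.01,0,0,-0.148],[0.6,0.047,-0.136,0.01,0,0,-0.222],[0.6,0.063,-0.181,0.01,0,0,-0.296],[0.6,0.078,-0.226,0.01,0,0,-0.37],[0.6,0.094,-0.272,0.01,0,0,-0.444],[0.6,0.11,-0.317,0.01,0,0,-0.518],[0.6,0.125,-0.362,0.01,0,0,-0.592],[0.6,0.141,-0.408,0.01,0,0,-0.666],[0.6,0.157,-0.453,0.01,0,0,-0.74]]
  ]
}}

```text
time: 1.1
eef_pos: [0.3905, 0.1249, 0.2028]
ee_rot: [1.676, 2.657, 0.0]
wrist_force: [0.6, 0.8, -0.6]
width: 0.0514
```

Call:
{"api": "carry_out", "payload": {
  "motion": [
    [[0.6,0.0157,-0.0453,0,0,0,-0.074],[0.6,0.0314,-0.0906,0,0,0,-0.148],[0.6,0.047,-0.136,0,0,0,-0.222],[0.6,0.063,-0.181,0,0,0,-0.296],[0.6,0.078,-0.226,0,0,0,-0.37],[0.6,0.094,-0.272,-0.02,0,0,-0.444],[0.6,0.11,-0.317,-0.05,0,0,-0.518],[0.6,0.125,-0.362,-0.083,0,0,-0.593],[0.6,0.125,-0.362,-0.083,0,0,-0.593],[0.6,0.125,-0.362,-0.083,0,0,-0.593]]
  ]
}}

```text
time: 2.1
eef_pos: [0.5149, -0.2364, 0.1179]
ee_rot: [-2.376, -2.051, 0.002]
wrist_force: [-0.3, 0.7, -0.3]
width: 0.0511
```

```bash
python3 - <<'E'
from h import *
s=arm.get_state();print(s['eef_pos'],s['ee_rot'],s['joint_pos'])
a=np.degrees(2*np.arctan2(s['ee_rot'][1],s['ee_rot'][0]));print("toolx ang",a)
p,d=grab_frame("scene");q,_=grab_frame("top")
r=lambda im,x0,x1,y0,y1,k:cv2.resize(im[y0:y1,x0:x1],None,fx=k,fy=k,interpolation=cv2.INTER_CUBIC)
cv2.imwrite("pics/c4.png",np.vstack([r(p,90,230,120,220,4),r(q,310,450,150,200,4)]))
E
```

```text
[ 0.51487918 -0.23641681  0.11792879] [-2.37594929e+00 -2.05140543e+00  1.50799317e-03] [-5.35782199e-01  4.98036041e-01  1.57781817e+00 -1.05914660e-04
  1.06848981e+00 -3.89384364e-01]
toolx ang -278.385049102083
```

View pics/c4.png

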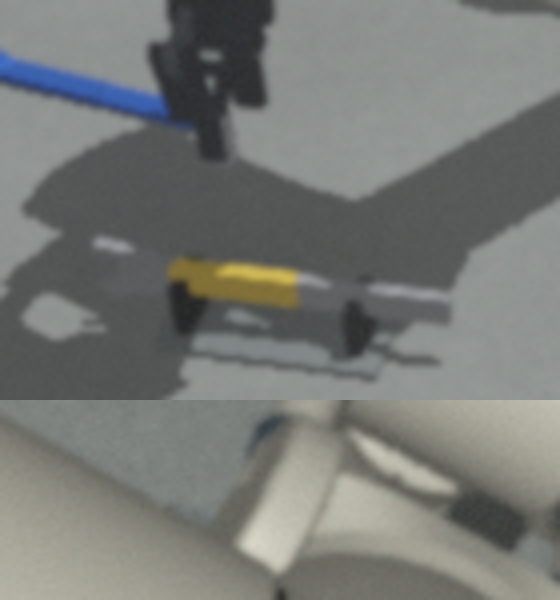

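The scene crop shows the gripper above the yellow grip and in line with it. The arm hides the top view. Descending and closing.

Call:
{"api": "carry_out", "payload": {
  "motion": [
    [[0.6,0,0.001,-0.03,0,0,0],[0.6,0,0.001,-0.06,0,0,0],[0.6,0,0.001,-0.078,0,0,0],[0.6,0,0.001,-0.087,0,0,0],[0.6,0,0.001,-0.087,0,0,0],[0.6,0,0.001,-0.087,0,0,0],[0.3,0,0.001,-0.087,0,0,0],[0.2,0,0.001,-0.087,0,0,0],[0,0,0.001,-0.087,0,0,0],[0,0,0.001,-0.087,0,0,0]]
  ]
}}

```text
time: 3.2
eef_pos: [0.5155, -0.2343, 0.0331]
ee_rot: [2.376, 2.054, 0.0]
wrist_force: [0.1, 1.2, 0.2]
width: 0.0001
```

Call:
{"api": "carry_out", "payload": {
  "motion": [
    [[0,0,0,0,0,0,0],[0,0,0,0,0,0,0],[0,0,0,0,0,0,0],[0,0,0,0,0,0,0],[0,0,0,0,0,0,0]]
  ]
}}

```text
time: 3.7
eef_pos: [0.5154, -0.2342, 0.0327]
ee_rot: [-2.376, -2.055, 0.0]
wrist_force: [0.7, 0.5, 0.6]
width: -0.0001
```

The fingers shut completely, so they missed the spanner. I'll look.

```bash
python3 - <<'E'
from h import *
p,d=grab_frame("scene")
r=lambda im,x0,x1,y0,y1,k:cv2.resize(im[y0:y1,x0:x1],None,fx=k,fy=k,interpolation=cv2.INTER_CUBIC)
cv2.imwrite("pics/c5.png",r(p,90,230,120,220,5))
X=arm.get_state()['eef_pos'];print(X,proj("scene",X))
m,s,c=blobs(p,"yellow",(115,175,178,205));print(s,c)
E
```

```text
[ 0.51544361 -0.23422022  0.03277124] [156.68672517 193.16529131]
[133 185  31  11 228] [148.99561404 190.1622807 ]
```

View pics/c5.png

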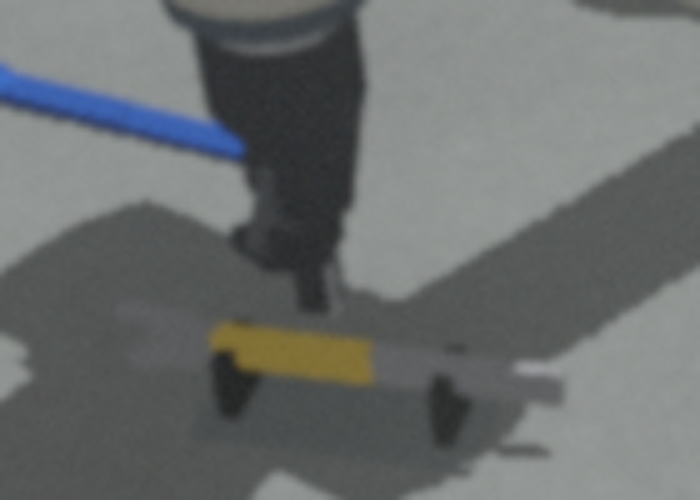

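```bash
python3 - <<'E'
from h import *
p,d=grab_frame("scene")
c=calibration("scene");f=K(c);R,t=np.array(c['R']),np.array(c['t'])
def P(u,v):
    z=d[v,u];return (R.T@(np.array([(u-c['cx'])/f*z,(v-c['cy'])/f*z,z])-t)).round(4)
for v in range(170,196,2): print(v,[ (u,P(u,v).tolist()) for u in (152,154)], p[v,152])
# finger tip 3D vs TCP
for u in (135,140,148,160,163): print(u,[P(u,v).tolist() for v in (186,188,190,192)])
for q in [(30,320),(480,320),(256,320),(150,100),(400,80),(150,230)]: print(q,P(*q))
for z in(.033,.045,.055,.065): print(z,proj("scene",np.array([.5154,-.2342,z])))
E
```

```text
170 [(152, [0.539, -0.2292, 0.1268]), (154, [0.532, -0.2263, 0.1214])] [47 45 45]
172 [(152, [0.5456, -0.2281, 0.1259]), (154, [0.5305, -0.2276, 0.114])] [51 50 48]
174 [(152, [0.5454, -0.229, 0.1196]), (154, [0.5253, -0.2299, 0.1036])] [47 46 44]
176 [(152, [0.5254, -0.2357, 0.0972]), (154, [0.5251, -0.2308, 0.0971])] [50 48 46]
178 [(152, [0.5286, -0.2356, 0.0935]), (154, [0.5255, -0.2316, 0.0911])] [52 51 49]
180 [(152, [0.5231, -0.2381, 0.0826]), (154, [0.5288, -0.2314, 0.0874])] [49 47 47]
182 [(152, [0.5313, -0.2365, 0.083]), (154, [0.529, -0.2322, 0.0812])] [67 65 64]
184 [(152, [0.4398, -0.2648, -0.0001]), (154, [0.4367, -0.2602, -0.0025])] [83 84 81]
186 [(152, [0.4484, -0.2631, 0.0]), (154, [0.448, -0.2578, -0.0002])] [ 75  97 103]
188 [(152, [0.5167, -0.2436, 0.051]), (154, [0.516, -0.2387, 0.0505])] [ 55 111 127]
190 [(152, [0.5203, -0.2434, 0.0474]), (154, [0.5209, -0.2381, 0.048])] [ 56 113 130]
192 [(152, [0.5215, -0.2439, 0.0417]), (154, [0.5258, -0.2375, 0.0456])] [ 54 111 129]
194 [(152, [0.5236, -0.2442, 0.0367]), (154, [0.5208, -0.2399, 0.0344])] [ 58 111 125]
135
[... 210 characters left out ...]
 0.0398]]
148 [[0.4483, -0.2741, -0.0003], [0.5145, -0.2545, 0.0489], [0.5186, -0.2541, 0.0457], [0.5209, -0.2544, 0.0409]]
160 [[0.4453, -0.2421, -0.002], [0.5191, -0.2225, 0.0535], [0.524, -0.222, 0.051], [0.5285, -0.2215, 0.0482]]
163 [[0.4483, -0.2331, 0.0006], [0.4548, -0.2322, -0.0009], [0.5257, -0.2139, 0.0526], [0.5261, -0.2146, 0.0463]]
(30, 320) [ 0.8801 -0.4307  0.0026]
(480, 320) [ 0.858   0.4911 -0.0014]
(256, 320) [0.9077 0.0285 0.0571]
(150, 100) [ 0.5515 -0.2042  0.3247]
(400, 80) [-0.1981  0.5486 -0.0034]
(150, 230) [ 0.6139 -0.2377 -0.0021]
0.033 [156.68610966 193.08697391]
0.045 [156.07956483 189.52942297]
0.055 [155.56813562 186.52975109]
0.065 [155.05118051 183.49766833]
```

```bash
python3 - <<'E'
from h import *
print(proj("scene",np.array([.5149,-.2364,.118])), proj("scene",np.array([.2333,.5794,.1923])),proj("top",np.array([.2333,.5794,.1923])))
p=cv2.imread("pics/scene0.png")
cv2.imwrite("pics/c6.png",cv2.resize(p[0:100,412:512],None,fx=5,fy=5,interpolation=cv2.INTER_CUBIC))
q,d=grab_frame("scene")
cv2.imwrite("pics/c7.png",cv2.resize(q[130:200,120:190],None,fx=8,fy=8,interpolation=cv2.INTER_NEAREST))
E
```

```text
[151.3575542  166.72465269] [457.68793866  89.25404628] [ 25.89728058 299.1575048 ]
```

View pics/c6.png

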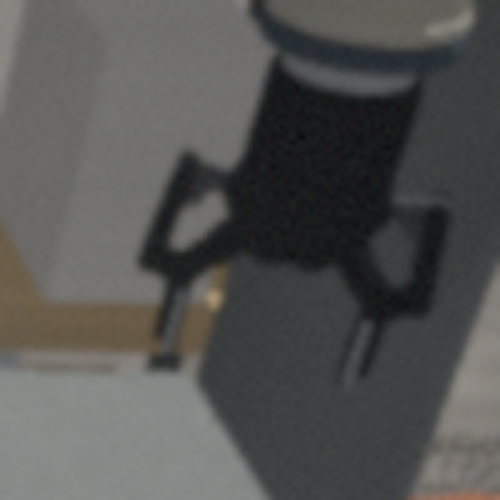

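View pics/c7.png

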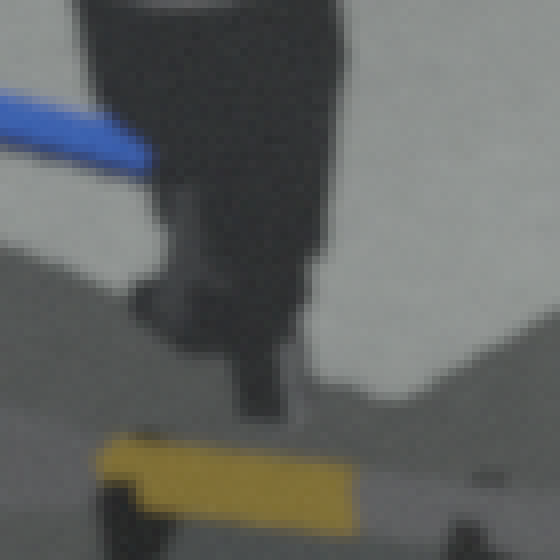

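The arm's reported TCP and the camera disagree in height. The shut tips appear in the scene at about (154,183), above the spanner, although the state says z=0.033. The spanner hasn't moved. I'll work out the height offset from that edge before going lower.

```bash
python3 - <<'E'
from h import *
ds=[]
for i in range(3):
    q,d=grab_frame("scene"); ds.append(d)
d=np.median(ds,0)
c=calibration("scene");f=K(c);R,t=np.array(c['R']),np.array(c['t'])
print(arm.get_state()['eef_pos'])
for v in range(176,184):
    us=np.arange(150,158);z=d[v,us]
    P=(R.T@(np.c_[(us-c['cx'])/f*z,(v-c['cy'])/f*z,z].T-t[:,None])).T
    print(v,P.mean(0).round(4),P[:,2].round(3))
o=-R.T@t;v=R.T@np.array([(153.75-c['cx'])/f,(182.9-c['cy'])/f,1])
for x in(.5154,.523,.53): print(x,(o+v*(x-o[0])/v[0]).round(4))
print("base",proj("scene",np.zeros(3)),proj("top",np.zeros(3)))
E
```

```text
[ 0.51544645 -0.23422779  0.03278012]
176 [ 0.5255 -0.2319  0.0974] [0.099 0.099 0.101 0.101 0.097 0.095 0.097 0.091]
177 [ 0.5265 -0.232   0.0951] [0.097 0.097 0.099 0.099 0.096 0.091 0.093 0.089]
178 [ 0.5258 -0.2327  0.0913] [0.092 0.09  0.094 0.095 0.093 0.091 0.089 0.088]
179 [ 0.5263 -0.233   0.0885] [0.09  0.09  0.09  0.091 0.09  0.086 0.085 0.085]
180 [ 0.5257 -0.2336  0.0848] [0.087 0.085 0.083 0.089 0.088 0.084 0.084 0.08 ]
181 [ 0.5275 -0.2335  0.0831] [0.086 0.083 0.083 0.086 0.086 0.081 0.08  0.079]
182 [ 0.527  -0.2341  0.0795] [0.08  0.079 0.081 0.081 0.082 0.079 0.077 0.077]
183 [ 0.5222 -0.2359  0.0722] [0.07  0.07  0.072 0.073 0.073 0.073 0.073 0.074]
0.5154 [ 0.5154 -0.2372  0.0669]
0.523 [ 0.523  -0.235   0.0732]
0.53 [ 0.53  -0.233  0.079]
base [252.66432633 103.63240061] [280.87499013 386.70734775]
```

The tips are really at about z=0.077, roughly 44 mm above the reported value, while x and y agree. I'll open and go down in part, watching the force, then re-check.

Call:
{"api": "carry_out", "payload": {
  "motion": [
    [[0.6,0,0,0,0,0,0],[0.6,0,0,0,0,0,0],[0.6,0,0,0,0,0,0],[0.6,0,0,0,0,0,0],[0.6,0,0,0,0,0,0],[0.6,0,0,-0.01,0,0,0],[0.6,0,0,-0.02,0,0,0],[0.6,0,0,-0.03,0,0,0],[0.6,0,0,-0.03,0,0,0],[0.6,0,0,-0.03,0,0,0]]
  ]
}}

```text
time: 5.0
eef_pos: [0.5152, -0.2341, 0.0023]
ee_rot: [-2.376, -2.054, 0.001]
wrist_force: [0.2, -0.7, 0.9]
width: 0.0511
```

```bash
python3 - <<'E'
from h import *
q,d=grab_frame("scene");np.savez("s8.npz",p=q,d=d)
print(arm.get_state()['eef_pos'],arm.get_state()['wrist_force'])
cv2.imwrite("pics/c8.png",cv2.resize(q[130:210,110:210],None,fx=7,fy=7,interpolation=cv2.INTER_CUBIC))
E
```

```text
[ 0.51541675 -0.2342347   0.00267379] [ 0.92080742 -0.16034365  0.06535544]
```

View pics/c8.png

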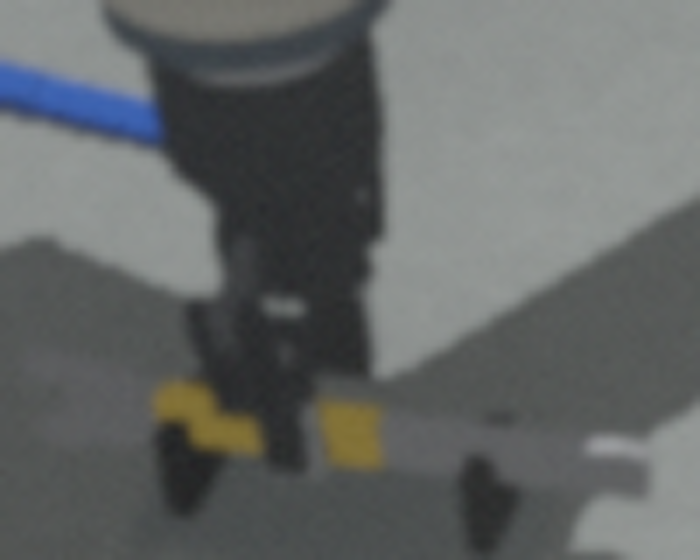

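The front finger now hides the grip's side at (151,197), so the fingers straddle the spanner. I'll go down another 13 mm and close.

Call:
{"api": "carry_out", "payload": {
  "motion": [
    [[0.6,0,0,-0.007,0,0,0],[0.6,0,0,-0.013,0,0,0],[0.6,0,0,-0.013,0,0,0],[0.4,0,0,-0.013,0,0,0],[0.25,0,0,-0.013,0,0,0],[0.15,0,0,-0.013,0,0,0],[0,0,0,-0.013,0,0,0],[0,0,0,-0.013,0,0,0],[0,0,0,-0.013,0,0,0],[0,0,0,-0.013,0,0,0]]
  ]
}}

```text
time: 6.05
eef_pos: [0.5166, -0.2346, -0.0098]
ee_rot: [2.375, 2.053, 0.002]
wrist_force: [5.1, 0.1, -0.1]
width: 0.0086
```

```bash
python3 - <<'E'
from h import *
q,d=grab_frame("scene");np.savez("s9.npz",p=q,d=d)
s=arm.get_state();print(s['eef_pos'],s['wrist_force'],s['width'])
cv2.imwrite("pics/c9.png",cv2.resize(q[130:210,110:210],None,fx=7,fy=7,interpolation=cv2.INTER_CUBIC))
E
```

```text
[ 0.51665431 -0.23466721 -0.00976901] [ 4.54938097  1.08073006 -0.10861499] 0.008511789269887436
```

View pics/c9.png

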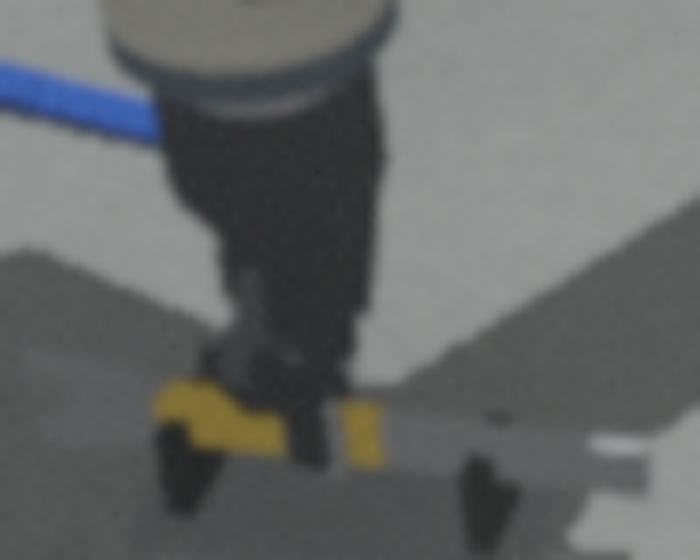

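The spanner is gripped, with the width reading 8.5 mm and 4.5 N sideways from the notch. Lifting.

Call:
{"api": "carry_out", "payload": {
  "motion": [
    [[0,0,0,0.005,0,0,0],[0,0,0,0.015,0,0,0],[0,0,0,0.03,0,0,0],[0,0,0,0.045,0,0,0],[0,0,0,0.06,0,0,0],[0,0,0,0.06,0,0,0],[0,0,0,0.06,0,0,0],[0,0,0,0.06,0,0,0]]
  ]
}}

```text
time: 6.9
eef_pos: [0.5149, -0.234, 0.0489]
ee_rot: [-2.376, -2.054, 0.001]
wrist_force: [0.2, -0.1, -2.0]
width: 0.0085
```

```bash
python3 - <<'E'
from h import *
q,d=grab_frame("scene");p,_=grab_frame("top")
s=arm.get_state();print(s['eef_pos'],s['wrist_force'],s['width'])
cv2.imwrite("pics/c10.png",np.vstack([cv2.resize(q[110:210,100:220],None,fx=5,fy=5,interpolation=cv2.INTER_CUBIC)[:420],cv2.resize(p[160:200,310:430],None,fx=5,fy=4)]))
E
```

```text
[ 0.51500131 -0.23399013  0.04899116] [ 0.65727867  0.9100205  -2.95754637] 0.008840443938755061
```

View pics/c10.png

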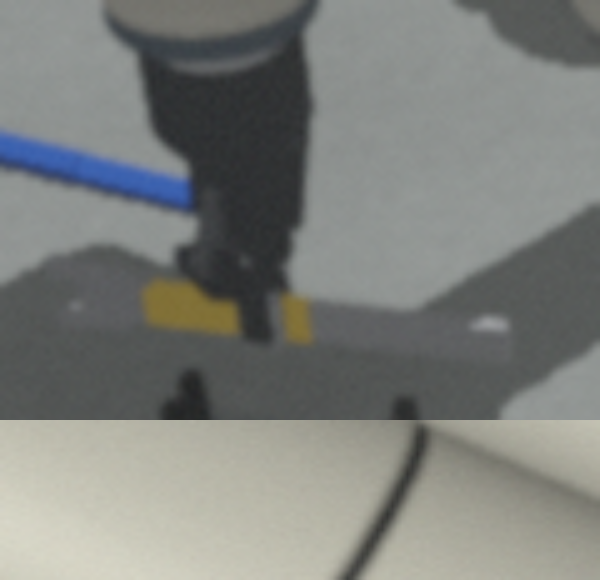

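It's lifted level and about 59 mm up, with 2 to 3 N of weight on the wrist. Now to a point in front of the rack mouth, turning by 0.093 rad.

Call:
{"api": "carry_out", "payload": {
  "motion": [
    [[0,0.004,0.015,0,0,0,0.006],[0,0.012,0.05,0,0,0,0.018],[0,0.022,0.09,0,0,0,0.033],[0,0.032,0.13,0,0,0,0.048],[0,0.042,0.17,0,0,0,0.063],[0,0.052,0.21,0,0,0,0.078],[0,0.06,0.245,0,0,0,0.09],[0,0.063,0.266,0,0,0,0.093],[0,0.063,0.266,0,0,0,0.093],[0,0.063,0.266,0,0,0,0.093]]
  ]
}}

```text
time: 8.0
eef_pos: [0.578, 0.0325, 0.0494]
ee_rot: [-2.277, -2.164, 0.001]
wrist_force: [0.7, 0.2, -3.4]
width: 0.0087
```

```bash
python3 - <<'E'
from h import *
q,d=grab_frame("scene");p,e=grab_frame("top");np.savez("s11.npz",p=q,d=d,q=p,e=e)
s=arm.get_state();print(s['eef_pos'],s['wrist_force'],s['width'],np.degrees(2*np.arctan2(s['ee_rot'][1],s['ee_rot'][0])))
cv2.imwrite("pics/c11.png",cv2.resize(q[140:255,215:385],None,fx=4.5,fy=4.5,interpolation=cv2.INTER_CUBIC))
cv2.imwrite("pics/c12.png",cv2.resize(p[110:230,150:330],None,fx=4.4,fy=4.4,interpolation=cv2.INTER_CUBIC))
E
```

```text
[0.5781331  0.0313535  0.04957632] [ 0.3627951  -0.17143803 -1.87612667] 0.008992732901334663 -272.9978880137002
```

View pics/c11.png

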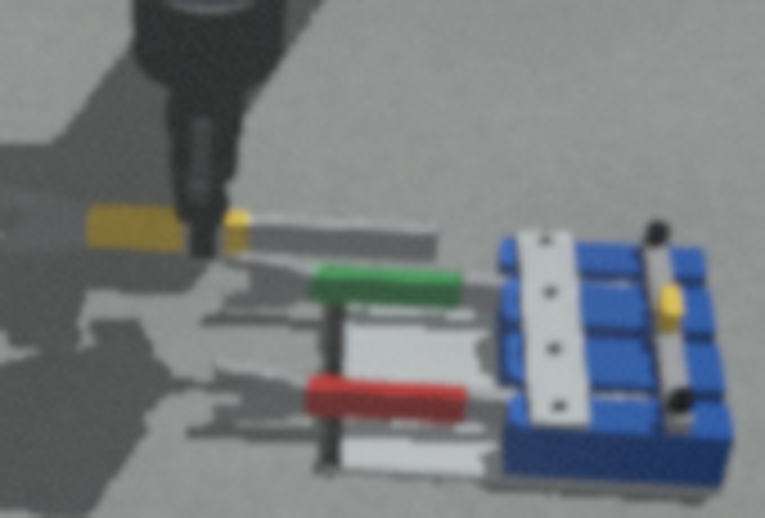

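View pics/c12.png

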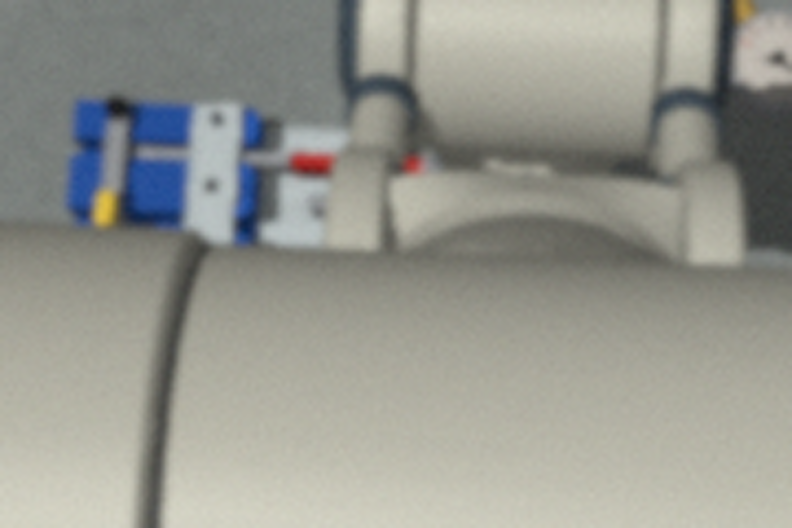

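The nose is at scene (312,194), in front of the mouth at about (327,205). The arm hides the top view. I'll lower to 6 mm above seated height and compare with the stored spanners at nearly equal height.

Call:
{"api": "carry_out", "payload": {
  "motion": [
    [[0,0,0,-0.015,0,0,0],[0,0,0,-0.03,0,0,0],[0,0,0,-0.045,0,0,0],[0,0,0,-0.058,0,0,0],[0,0,0,-0.064,0,0,0],[0,0,0,-0.067,0,0,0],[0,0,0,-0.067,0,0,0],[0,0,0,-0.067,0,0,0]]
  ]
}}

```text
time: 8.9
eef_pos: [0.5788, 0.0317, -0.0167]
ee_rot: [2.278, 2.163, 0.001]
wrist_force: [0.0, 0.1, -2.6]
width: 0.0089
```

```bash
python3 - <<'E'
from h import *
q,d=grab_frame("scene");np.savez("s13.npz",p=q,d=d)
s=arm.get_state();print(s['eef_pos'],s['wrist_force'],s['width'])
cv2.imwrite("pics/c13.png",cv2.resize(q[160:250,215:385],None,fx=4.7,fy=4.7,interpolation=cv2.INTER_CUBIC))
E
```

```text
[ 0.57883493  0.03174922 -0.01667617] [-0.29350073  0.30256254 -2.61515335] 0.008890062334244695
```

View pics/c13.png

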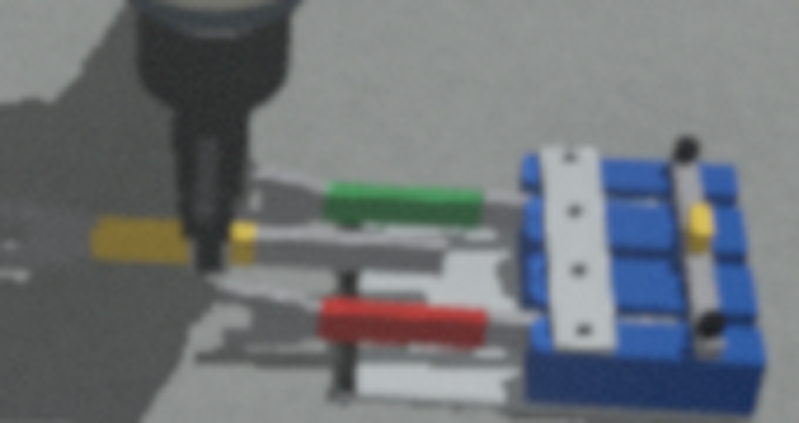

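```bash
cat > meas.py <<'E'
from h import *
def line(p,col,box,zref,thr=None):
    m,s,c=blobs(p,col,box)
    us=[];ys=[];tops=[]
    for u in range(s[0]+1,s[0]+s[2]-1):
        r=np.nonzero(m[:,u])[0]
        if len(r)>=5: us.append(u);ys.append((r[0]+r[-1])/2)
    us,ys=np.array(us),np.array(ys);return us,ys
def world(us,ys,z):
    return np.array([ray("scene",(u,v),z) for u,v in zip(us,ys)])
def fit(W): # x = a + b*(y-yr)
    b,a=np.polyfit(W[:,1],W[:,0],1);return a,b
E
python3 - <<'E'
from meas import *
q=np.load("s13.npz")['p']
for n,col,box,z in(("g","green",(270,330,195,215),.031),("r","red",(270,330,215,240),.031),("y","yellow",(230,275,200,220),.038)):
    m,s,c=blobs(q,col,box);us,ys=line(q,col,box,z);W=world(us,ys,z);a,b=fit(W)
    print(n,s,len(us),"x at y=0.13:",a+b*.13,"x at y=.03",a+b*.03,"slope",b,"y range",W[0,1],W[-1,1],W[:,0].std())
# shank profile: gray columns
g=cv2.cvtColor(q,cv2.COLOR_BGR2GRAY)
for u in range(270,312,4): print(u,g[205:222,u])
for u in (318,322,326,330):print(u,g[196:212,u])
E
```

```text
g [285 199  32   8 205] 30 x at y=0.13: 0.5409220730811928 x at y=.03 0.5366823153325132 slope 0.04239757748679608 y range 0.09764047365732989 0.17084331179006124 0.001131578781440449
r [284 223  34  10 242] 32 x at y=0.13: 0.6310524549237264 x at y=.03 0.6236424341319065 slope 0.07410020791820007 y range 0.09267313698186469 0.16641194278122362 0.0017536503182331306
y [235 207  20   9 149] 18 x at y=0.13: 0.5895413706647709 x at y=.03 0.5836829114143385 slope 0.05858459250432302 y range -0.02670356154886521 0.015182134337890296 0.002038405715890343
270 [ 95  97 113 140 156 143 109  95  95  95 101 119 139 147 146 152 155]
274 [ 92  92 101 130 152 142 110  93  94  95  99 115 135 145 147 149 153]
278 [ 92  93 106 137 156 144 113  97  94  94  95 110 129 142 147 146 149]
282 [ 93 107 130 148 156 146 119  99  95  95  96 105 125 143 146 147 143]
286 [ 76  84 101 123 143 146 130 103  96  94  94  94  97 102 113 114 107]
290 [ 76  74  73  85 126 152 142 111  95  95  94  91  84  72  74  79  78]
294 [ 76  86 117 138 142 152 140 108  95  92  94 100 130 163 181 180 164]
298 [ 76  83 112 151 163 154 139 112  97  95  93  97 121 156 179 180 164]
302 [ 77  80 104 143 163 153 143 125 101  96  94  98 114 152 179 180 162]
306 [ 75  79  96 136 156 149 150 139 107  94  93  94 108 144 174 183 181]
310 [ 77  77  89 118 134 125 126 127 138 161 170 173 175 178 183 184 184]
318 [147 146 146 147 145 142 132 108  95  94  96 102 128 156 154 125]
322 [145 144 143 144 149 156 145 120  99  99  96  97 101 103 107 107]
326 [110 102  90  83  95 126 136 118  98  89  89  85  82  74  66  64]
330 [140 134 125 117 115 115 120 124 122 121 118 118 117 113 105  94]
```

```bash
cat >> meas.py <<'E'
def edge(g,u,v0,v1,sign):
    col=g[v0:v1,u-1:u+2].mean(1);dg=np.diff(col)*sign
    w=np.clip(dg,0,None);k=int(np.argmax(w));a,b=max(0,k-1),min(len(w),k+2)
    return v0+0.5+(np.arange(a,b)*w[a:b]).sum()/w[a:b].sum()
E
python3 - <<'E'
from meas import *
qs=[np.load("s13.npz")['p'].astype(float)]
for i in range(3): qs.append(grab_frame("scene")[0].astype(float))
g=cv2.cvtColor(np.mean(qs,0).astype(np.float32),cv2.COLOR_BGR2GRAY)
R={}
for n,us,v0,v1,z in(("green",range(318,326),198,208,.038),("red",range(319,327),222,235,.038),("yel",range(270,310),208,215,.045)):
    vs=[edge(g,u,v0,v1,-1) for u in us]
    W=world(us,vs,z);a,b=fit(W);print(n,"mean",W.mean(0).round(4),"slope",b.round(3),"res",(W[:,0]-a-b*W[:,1]).std().round(4));R[n]=(W,a,b)
vs=[edge(g,u,212,220,1) for u in range(294,309)]
W=world(range(294,309),vs,.023);a,b=fit(W);print("yel bottom",W.mean(0).round(4),b.round(3))
for u in(319,323,326): print(u,g[218:238,u].round())
np.save("g.npy",g)
E
```

```text
green mean [0.5473 0.1862 0.038 ] slope 0.153 res 0.0004
red mean [0.6378 0.1808 0.038 ] slope 0.151 res 0.0006
yel mean [0.5884 0.1041 0.045 ] slope 0.052 res 0.0008
yel bottom [0.5867 0.1337 0.023 ] 0.025
319 [177. 180. 182. 184. 184. 185. 184. 175. 157. 137. 115.  97.  92.  94.
  96. 116. 147. 155. 127. 121.]
323 [108. 108. 108. 110. 121. 150. 173. 175. 168. 159. 142. 110.  96.  95.
  95.  98. 106. 112. 110. 120.]
326 [ 69.  70.  71.  73.  72.  70.  75.  98. 134. 155. 146. 112.  94.  91.
  92.  91.  87.  83.  83.  85.]
```

The shank's front top edge, at (290,212), lies within 0.5 mm of the midline between the red and green shanks, and its slope is 0.052 against 0.055. So it's lined up. I'll lower 3.5 mm and start inserting, watching the force.

Call:
{"api": "carry_out", "payload": {
  "motion": [
    [[0,0,0,-0.0035,0,0,0],[0,0.0005,0.009,-0.0035,0,0,0],[0,0.001,0.018,-0.0035,0,0,0],[0,0.0015,0.027,-0.0035,0,0,0],[0,0.002,0.035,-0.0035,0,0,0],[0,0.0023,0.042,-0.0035,0,0,0],[0,0.0027,0.049,-0.0035,0,0,0],[0,0.003,0.055,-0.0035,0,0,0],[0,0.003,0.055,-0.0035,0,0,0]]
  ]
}}

```text
time: 10.0
eef_pos: [0.5815, 0.0875, -0.0207]
ee_rot: [-2.278, -2.164, -0.0]
wrist_force: [0.7, 0.1, -3.8]
width: 0.0088
```

```bash
python3 - <<'E'
from h import *
q,d=grab_frame("scene");np.savez("s14.npz",p=q,d=d)
s=arm.get_state();print(s['eef_pos'],s['wrist_force'],s['ft_torque'],s['width'])
cv2.imwrite("pics/c14.png",cv2.resize(q[160:250,215:385],None,fx=4.7,fy=4.7,interpolation=cv2.INTER_CUBIC))
E
```

```text
[ 0.58141403  0.08707448 -0.02073221] [ 0.35938885  0.11159695 -2.35339603] [ 0.00494032 -0.03587558 -0.0028813 ] 0.009328342588485685
```

View pics/c14.png

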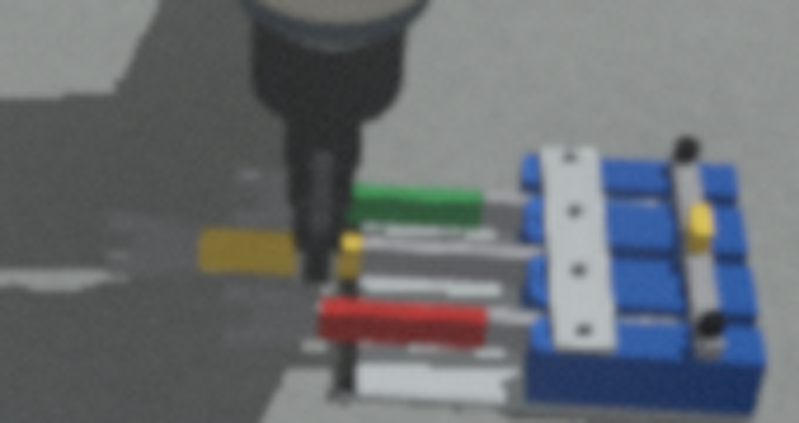

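The nose is in the slot under the bar with no side force. Going on, slower, as the fingers pass over the rail.

Call:
{"api": "carry_out", "payload": {
  "motion": [
    [[0,0.0003,0.005,0,0,0,0],[0,0.0006,0.01,0,0,0,0],[0,0.0009,0.015,0,0,0,0],[0,0.0012,0.02,0,0,0,0],[0,0.0015,0.025,0,0,0,0],[0,0.0018,0.03,0,0,0,0],[0,0.002,0.035,0,0,0,0],[0,0.0023,0.04,0,0,0,0],[0,0.0025,0.044,0,0,0,0],[0,0.0025,0.044,0,0,0,0]]
  ]
}}

```text
time: 11.05
eef_pos: [0.584, 0.1313, -0.0207]
ee_rot: [2.278, 2.164, 0.0]
wrist_force: [-0.1, -0.4, -3.2]
width: 0.0087
```

```bash
python3 - <<'E'
from h import *
q,d=grab_frame("scene");np.savez("s15.npz",p=q,d=d)
s=arm.get_state();print(s['eef_pos'],s['wrist_force'],s['ft_torque'],s['width'])
cv2.imwrite("pics/c15.png",cv2.resize(q[160:250,215:385],None,fx=4.7,fy=4.7,interpolation=cv2.INTER_CUBIC))
for c,b in(("yellow",(250,310,200,222)),("green",(280,330,195,215)),("red",(270,330,215,240))):
    m,s,_=blobs(q,c,b);print(c,s)
E
```

```text
[ 0.58394835  0.13101186 -0.02072287] [-0.41585252 -0.1792644  -2.61770525] [0.04174449 0.01898918 0.00876117] 0.008600435783225373
yellow [275 210  20   9 143]
green [285 199  11   9  66]
red [283 224  35   9 253]
```

View pics/c15.png

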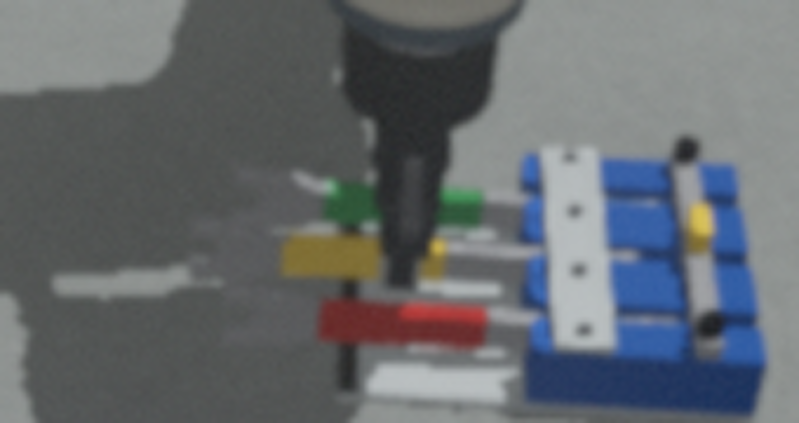

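The spanner slides freely, and grip-left is at column 275 against 284 for the stored ones. I'll lower to just above the floor and creep forward, watching force.

Call:
{"api": "carry_out", "payload": {
  "motion": [
    [[0,0.0001,0.002,-0.001,0,0,0],[0,0.0002,0.004,-0.002,0,0,0],[0,0.0003,0.006,-0.0025,0,0,0],[0,0.0004,0.008,-0.0025,0,0,0],[0,0.0005,0.009,-0.0025,0,0,0],[0,0.0006,0.01,-0.0025,0,0,0],[0,0.0006,0.01,-0.0025,0,0,0]]
  ]
}}

```text
time: 11.8
eef_pos: [0.5846, 0.1409, -0.0232]
ee_rot: [2.278, 2.163, 0.0]
wrist_force: [0.1, 0.3, -2.6]
width: 0.0089
```

Call:
{"api": "carry_out", "payload": {
  "motion": [
    [[0,0.0001,0.001,0,0,0,0],[0,0.0001,0.002,0,0,0,0],[0,0.0002,0.003,0,0,0,0],[0,0.0002,0.004,0,0,0,0],[0,0.0002,0.004,0,0,0,0]]
  ]
}}

```text
time: 12.3
eef_pos: [0.5848, 0.1449, -0.0232]
ee_rot: [2.278, 2.163, 0.0]
wrist_force: [0.0, -0.5, -1.9]
width: 0.0086
```

Call:
{"api": "carry_out", "payload": {
  "motion": [
    [[0,0.0001,0.001,0,0,0,0],[0,0.0001,0.002,0,0,0,0],[0,0.0002,0.003,0,0,0,0],[0,0.0002,0.003,0,0,0,0]]
  ]
}}

```text
time: 12.7
eef_pos: [0.585, 0.1479, -0.0232]
ee_rot: [2.278, 2.163, 0.0]
wrist_force: [0.0, -0.5, -2.5]
width: 0.0087
```

Call:
{"api": "carry_out", "payload": {
  "motion": [
    [[0,0.0001,0.001,0,0,0,0],[0,0.0001,0.002,0,0,0,0],[0,0.0001,0.002,0,0,0,0]]
  ]
}}

```text
time: 13.0
eef_pos: [0.5851, 0.1499, -0.0232]
ee_rot: [2.278, 2.163, 0.0]
wrist_force: [0.2, 0.6, -2.6]
width: 0.0086
```

Call:
{"api": "carry_out", "payload": {
  "motion": [
    [[0,0.0001,0.001,0,0,0,0],[0,0.0001,0.002,0,0,0,0],[0,0.0001,0.002,0,0,0,0]]
  ]
}}

```text
time: 13.3
eef_pos: [0.5852, 0.1519, -0.0232]
ee_rot: [2.278, 2.163, 0.0]
wrist_force: [-0.7, -0.3, -2.6]
width: 0.0085
```

Call:
{"api": "carry_out", "payload": {
  "motion": [
    [[0,0.0001,0.001,0,0,0,0],[0,0.0001,0.002,0,0,0,0],[0,0.0001,0.002,0,0,0,0]]
  ]
}}

```text
time: 13.6
eef_pos: [0.585, 0.153, -0.0233]
ee_rot: [2.278, 2.163, -0.002]
wrist_force: [0.1, -8.3, -2.7]
width: 0.0088
```

Contact: -8.3 N along y, and the TCP lags by 1 mm. I'll check by picture before releasing.

```bash
python3 - <<'E'
from h import *
q,d=grab_frame("scene");s=arm.get_state();print(s['eef_pos'],s['wrist_force'],s['width'])
cv2.imwrite("pics/c16.png",cv2.resize(q[160:250,215:385],None,fx=4.7,fy=4.7,interpolation=cv2.INTER_CUBIC))
for c,b in(("yellow",(250,315,200,222)),("green",(280,330,195,215)),("red",(270,330,215,240))):
    m,s,_=blobs(q,c,b);print(c,s)
E
```

```text
[ 0.58509372  0.15304712 -0.02327808] [ 0.55586352 -8.56482458 -2.2894677 ] 0.008998218927399488
yellow [284 211  20   9 156]
green [285 199  19   9 129]
red [283 224  35   9 250]
```

View pics/c16.png

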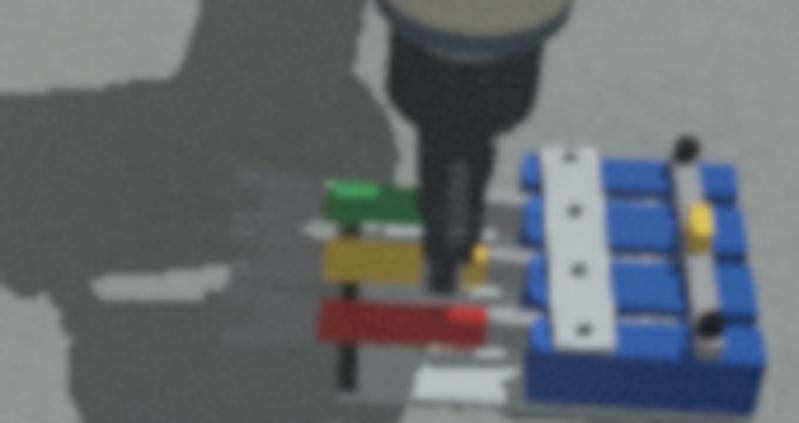

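The yellow grip's rear end at column 284 lines up with green at 285 and red at 283, so it's home. I'll lower 1 mm onto floor and rail, open narrowly to clear the neighbours, and rise.

Call:
{"api": "carry_out", "payload": {
  "motion": [
    [[0,0,-0.0005,-0.0005,0,0,0],[0,0,-0.0005,-0.001,0,0,0],[0.15,0,-0.0005,-0.001,0,0,0],[0.2,0,-0.0005,-0.001,0,0,0],[0.25,0,-0.0005,-0.001,0,0,0],[0.25,0,-0.0005,-0.001,0,0,0],[0.25,0,-0.0005,-0.001,0,0,0],[0.25,0,-0.0005,0.002,0,0,0],[0.25,0,-0.0005,0.008,0,0,0]]
  ]
}}

```text
time: 14.55
eef_pos: [0.5849, 0.1532, -0.0152]
ee_rot: [-2.278, -2.163, 0.001]
wrist_force: [0.3, -1.1, -0.3]
width: 0.0217
```

```bash
python3 - <<'E'
from h import *
q,d=grab_frame("scene");s=arm.get_state();print(s['eef_pos'],s['wrist_force'],s['width'])
cv2.imwrite("pics/c17.png",cv2.resize(q[160:250,215:385],None,fx=4.7,fy=4.7,interpolation=cv2.INTER_CUBIC))
E
```

```text
[ 0.58565097  0.15335159 -0.01402254] [ 0.51444192 -0.91268534  1.56307822] 0.02135194244066013
```

View pics/c17.png

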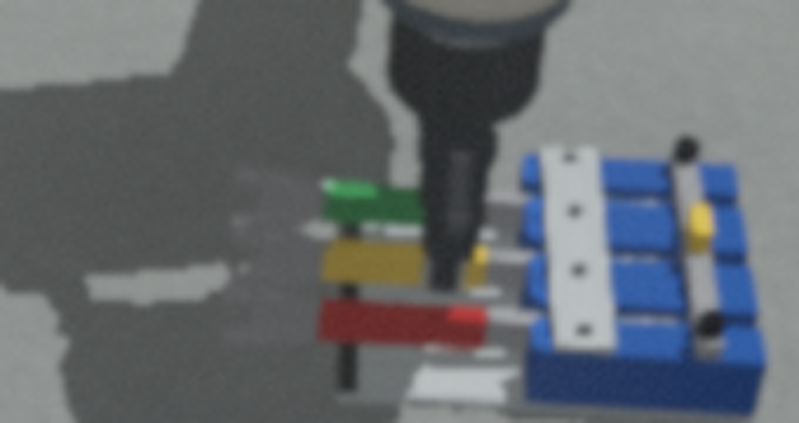

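It's released and still in place. Rising straight up, then moving aside so both cameras can see.

Call:
{"api": "carry_out", "payload": {
  "motion": [
    [[0.25,0,0,0.01,0,0,0],[0.25,0,0,0.025,0,0,0],[0.25,0,0,0.045,0,0,0],[0.25,0,0,0.075,0,0,0],[0.25,0,0,0.115,0,0,0],[0.25,0,0,0.16,0,0,0],[0.25,-0.01,-0.04,0.19,0,0,0],[0.25,-0.02,-0.085,0.2,0,0,0],[0.25,-0.03,-0.13,0.2,0,0,0],[0.25,-0.04,-0.175,0.2,0,0,0]]
  ]
}}

```text
time: 15.6
eef_pos: [0.5448, -0.0232, 0.1867]
ee_rot: [2.277, 2.162, 0.002]
wrist_force: [0.5, 0.5, -0.7]
width: 0.0214
```

Call:
{"api": "carry_out", "payload": {
  "motion": [
    [[0.25,-0.01,-0.045,0,0,0,0],[0.25,-0.02,-0.09,0,0,0,0],[0.25,-0.03,-0.135,0,0,0,0],[0.25,-0.04,-0.18,0,0,0,0],[0.25,-0.05,-0.225,0,0,0,0],[0.25,-0.06,-0.27,0,0,0,0],[0.25,-0.06,-0.27,0,0,0,0]]
  ]
}}

```text
time: 16.3
eef_pos: [0.4841, -0.2967, 0.1861]
ee_rot: [2.281, 2.156, -0.001]
wrist_force: [-0.1, 0.5, -0.2]
width: 0.0213
```

```bash
python3 - <<'E'
from meas import *
q,d=grab_frame("scene");p,e=grab_frame("top")
s=arm.get_state();print(s['time'],s['eef_pos'],s['wrist_force'])
for c,b in(("yellow",(250,330,200,222)),("green",(270,330,195,215)),("red",(270,330,215,240))):
    m,s,_=blobs(q,c,b);print("scene",c,s)
for col,box in(("yellow",(200,260,155,172)),("red",(205,260,140,157)),("green",(205,260,172,190))):
    m,s,c=blobs(p,col,box);c,e1,e2=ends(m);A,B,C=(ray("top",x,.038) for x in(e1,e2,c));print(col,s,C.round(4),np.degrees(np.arctan2(*(A-B)[[1,0]])).round(1))
cv2.imwrite("pics/c18.png",cv2.resize(q[160:250,255:385],None,fx=6,fy=6,interpolation=cv2.INTER_CUBIC))
cv2.imwrite("pics/c19.png",cv2.resize(p[110:210,155:285],None,fx=6,fy=6,interpolation=cv2.INTER_CUBIC))
cv2.imwrite("pics/full.png",q)
E
```

```text
16.4 [ 0.484815   -0.29250543  0.18568566] [-0.03966397  0.68058347  0.00187127]
scene yellow [284 210  34  10 255]
scene green [285 199  32   8 201]
scene red [284 223  34  10 248]
yellow [215 161  30   6 133] [0.5822 0.1319 0.038 ] -93.3
red [217 145  29   6 112] [0.6264 0.1275 0.038 ] -92.9
green [215 177  29   6 105] [0.5373 0.1321 0.038 ] -92.7
```

View pics/c18.png

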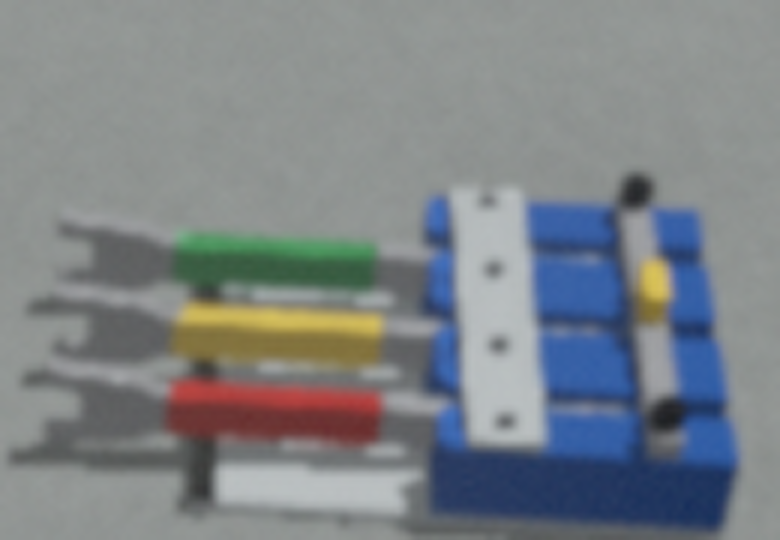

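View pics/c19.png

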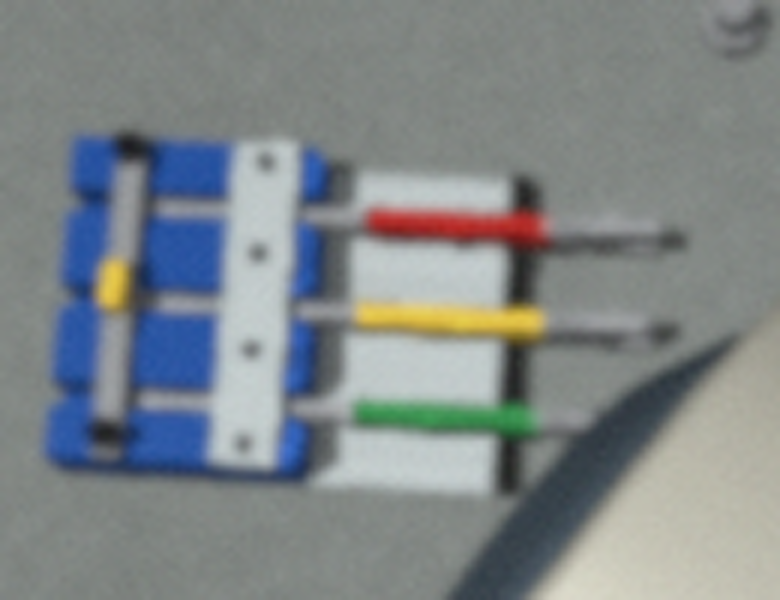

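View pics/full.png

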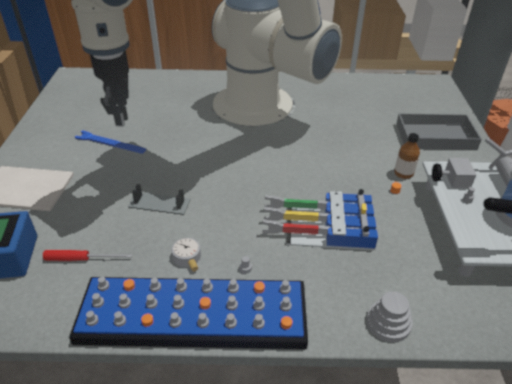

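The yellow spanner lies in the middle slot in line with the tab, level and parallel with its neighbours: grip columns 284, 285 and 284 in scene, 93.3° against 92.8° in top. The loose things are where they were. Handing in.

```bash
python3 - <<'E'
from workcell import arm
s=arm.get_state();print(s['time'],abs(s['qd']).max());print(arm.job_done())
E
```

```text
16.4 0.04225018793533519
the job is handed in; nothing more can be done
None
```

I put the yellow-gripped spanner away in the slot by the yellow tab and handed the job in at 16.4 s of robot time; the hand-in reports no verdict. I lifted it about 59 mm out of the cradle, slid it under the bar and pushed until I felt the stop at about 8 N. Then I lowered it about 1 mm, opened the fingers just enough to clear the neighbours, and moved the arm away.

**Last checks:**
- **Position:** the spanner lies on the midline between red and green to within about 0.5 mm, and its direction is within about 0.5° of theirs.
- **Depth:** its grip lines up with the stored spanners to within about 2 mm. I didn't measure the gap between nose and stop directly because it is hidden; that it is home rests on the contact force and this line-up.
- **Other things:** by picture, the two stored spanners and the loose things are where they were.

**What failed or disagreed:**
- **First grasp:** it closed on air above the spanner. The camera showed the fingertips about 44 mm higher than the reported tool height, so I corrected by camera and gripped on the second try. Nothing was moved by the miss.
- **Alignment before insertion:** the colour-mask measurement said 3.5 mm to the side, while the shank edge said 0.2 mm. I trusted the edge, and the spanner went in without side force.

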